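Press a lunch tin down and slide it under the leaf spring of the closing station

ROBOT

A 6-joint arm with a two-finger parallel gripper is mounted at the origin on the work surface. World frame = base frame: x ahead of the robot, y to its left, z up, the work surface at z = 0. Lengths are in mm, angles in rad, forces in N, time in s.
With the tool pointing down it reaches from about 350 to 975 mm from the base axis. Payload 7.1 kg.
Tool frame: the origin (TCP) lies between the finger pads; the fingertips stand 19 mm ahead of it and the grasp point (between the pads) is the TCP (ctrl.tcp_to_tips is the distance from the TCP to the fingertips, in mm); z points along the fingers, y is the line along which they close (so a half turn about z gives the same grasp; the last joint's range is limited). The gripper opens to 88 mm and grips with 3 to 60 N. Pads are 20 mm wide; open, the fingers measure 115 mm over their backs; the gripper's body (75 mm by 178 mm) begins 61 mm behind the grasp point.
Start: joints at [1.236, 0.423, 1.63, -0, 1.089, -0.019], TCP at [194.079, 594.086, 241.675] pointing down, gripper open.
Joint ranges: [-3, 3], [-0.9, 2.11], [0.09, 2.58], [-1.31, 4.45], [0.11, 2.69], [-2.54, 2.54]. Speed limits (rad/s): [2.39, 2.39, 3.01, 3.14, 3.14, 3.14].

INTERFACE

Orientations are given as a rotation vector (axis times angle).
In Python, from workcell import status, optics, ctrl gives the robot as it stands. The module is installed in compiled form; this text tells all that it offers.
- The arm moves only by the shell command python3 -m inch 'ROWS'. ROWS is JSON, a list that holds one entry, the list of rows, each a list of 7 numbers: the shift along the tool's x, y, z in mm, then the turn, a rotation vector about the tool's x, y, z in rad, then the opening in per cent of the stroke, from 0 (shut) to 100 (fully open). A call has 1 to 20 rows; each row is the pose to reach, as a shift and turn from the pose commanded when the call began, along the tool's axes at that moment; what a row does not reach only later rows make up. A row lasts 1/10 s, in which the tool goes at most 50 mm and 8.59 degrees, less where a joint would pass 70% of its speed; a pose out of reach is approached as far as the arm can. A call with a gripper value outside its range is refused whole. The fingers move at their own pace and stop on an object; the grip force is fixed at half the most. Time passes only in rows, so rows that repeat a pose let the fingers close. It gives the time, the measured TCP pose, the force, the opening and the grip force at its end, in the units of the state.
- status.get_obs(): the state, without advancing time (a new reading comes with each control period).
- optics.get_image(name): name is "scene" or "top" or "wrist"; returns a dict with "frame" (384x512x3 uint8, red, green, blue), "fx", "fy", "cx", "cy" (pixels), "k1" (the pictures are not rectified: a ray, as slopes to the right and down, at radius r is drawn at 1 + k1 r^2 times it, then the intrinsics apply), "rvec" (rotation vector, rad) and "tvec" (3), from world to camera coordinates, as OpenCV has them; the wrist camera has in their place "hand_eye" (4x4, takes a point from camera to tool coordinates, whose origin is the TCP and whose axes are the flange's). Camera axes: x right, y down, z forward; pixel columns grow to the right and rows downward; lengths in mm; the calibration is good to about 2 mm. A picture is of the moment at which its call begins: read the wrist's pose just before it. There is no depth.
- ctrl.close_job(): hands the job in; it is judged then, once.
The state is a dict: "t": time; "qpos": joint angles; "qvel": joint speeds; "joint_torque": joint torques, N m; "ee_pos": TCP position; "orientation": TCP orientation; "ft_force": force on the tool from outside, world axes, zero at the start; "moment": the same for the moment, N m; "width": finger opening in mm; "grasp_force": force on a finger pad.
Only numpy, scipy, OpenCV 4.12 (cv2) and the standard library are available. Lean on these libraries where they do the work, as an engineer would, in place of code of your own. Each camera call takes 0.05 s, during which the arm holds its last target. There are 200 camera calls.

TASK

The closed lunch tin stands on the sprung bed of the closing station, a little too high to pass under the cross bar. With closed fingertips press hard on the low rear ledge of its lid so that the bed sinks, and while pressing slide the tin along the rails under the bar and its leaf spring until it is fully home against the end stop; then let go and move clear. Do not grasp, lift or tip the tin, and leave everything else on the counter where it stands.

Things in the scene. Friction and masses are not known exactly. Their poses are not given: they have to be found in the camera images.
- station: Closing station, fixed: grey base 355 x 190 x 12 mm with a track along +x, the way the tin is to go. Origin: on the counter under the track's middle, z up. In its frame (mm): two side rails at y +-58 to +-66, top z 52 (tin has 3 mm to spare each side); between them the sprung bed, x -155 to 155, its top at z 34 when up; near the +x end a bridge bar and then an end stop.
- bar (a point): Middle of the underside of the bridge's dark steel bar: station x 82.5, z 75 mm. The bar is 15 (x) x 190 (y) x 18 mm high (top z 93) on two posts 20 mm square at station y +-85.
- stop (a point): On the upright face of the end stop, station x 145, z 50 mm; the stop's top is at z 60. With the tin's front against it the tin's origin is at station x 70 mm.
- tin: Closed stainless lunch tin, 150 (x) x 110 (y) x 46 mm, about 0.35 kg, loose on the bed, its x along the station's x within about a degree. Origin: centre of underside. The lid's raised panel (46 mm above the underside) covers x -30 to 70, y -48 to 48 mm; bed up, its top is at station z 80, 5 mm too high for the bar. Steel on steel friction about 0.35.
- ledge (a point): Centre of the lid's low flat rear ledge, on its upper surface: tin x -52.5, y 0, 36 mm above the underside. The ledge covers tin x -75 to -30 mm and the tin's full width.
- step (a point): Middle of the upright step, 10 mm high, from the ledge up to the raised panel: tin x -30, y 0, 41 mm above the underside. Fingertips pressed on the ledge can push +x against it.
- bed (a joint): How far the sprung bed is pressed down (m), always level: 0 = up, 0.009 = lower stop. The tin needs more than 0.005 to pass the bar; 0.007 to 0.008 is right. Besides the tin's weight it takes about 7 N to start down, 13 N at 0.007, 15 N at 0.009. When the tin is home and let go the bed rises only until the panel bears on the bar or spring, at about 0.005.
- leaf (a joint): Leaf spring, a steel blade 42 (x) x 60 (y) mm hinged under the bar and sloping down to station +x, tip at station x 130, z 67 mm at rest. Value: angle lifted (rad): 0 = at rest, 0.15 to 0.25 with the tin under it. It presses on the tin with 5 to 9 N and gives way by itself as the tin is slid under.
- tray1: Bystander: lower of two stacked closed steel meal trays, 220 x 160 x 46 mm. Origin: centre of underside.
- tray2: Bystander: upper of the two stacked meal trays, 220 x 160 x 46 mm. Origin: centre of underside.
- cup: Bystander: steel tumbler, 68 mm wide, 85 mm high. Origin: centre of underside.
- orange: Bystander: an orange, 66 mm wide, 53 mm high. Origin: centre of underside.
- carton: Bystander: milk carton, 50 x 50 x 107 mm. Origin: centre of underside.
- sauce: Bystander: sauce bottle, 54 mm wide, 130 mm high. Origin: centre of underside.
- spoon: Bystander: a spoon lying beside the station. Origin: on the counter under it.
- roll: Bystander: roll of strapping band, 70 mm wide, 25 mm high. Origin: centre of underside.
Things that resemble listed ones, but are neither listed nor needed, are in the scene too. What is shaped like the tin but blue or orange is not meant.

How it is judged:
By the outcome, as a careful person would: the job done as asked, in the order asked, and still so for the second after the job is handed in, with the robot touching nothing.
It also fails if it takes over 40 s, if anything falls off the work surface, if the arm or the gripper's body presses on something with over 40 N, if the wrist force passes 120 N, or if a joint passes its speed limit or range.

## Working session

There is one attempt and no reset: what is moved stays moved. The work goes in short steps, Python scripts to look and compute and a shell command to move; the robot and the scene stay as the last step left them, time stands still between calls to the robot, and variables do not carry over. Pictures are saved under pics/ and viewed, at most 10 in all, crops included, and the job is handed in when it is done.

```bash
mkdir -p pics; cat > h.py <<'E'
import numpy as np, cv2
from workcell import status, optics, ctrl
from scipy.spatial.transform import Rotation as R
def cam(name):
    o=status.get_obs(); d=optics.get_image(name)
    if 'rvec' in d:
        Rm=R.from_rotvec(np.ravel(d['rvec'])).as_matrix(); C=-Rm.T@np.ravel(d['tvec']); d['R']=Rm.T; d['C']=C
    else:
        H=np.array(d['hand_eye']); T=R.from_rotvec(o['orientation']).as_matrix()
        d['R']=T@H[:3,:3]; d['C']=T@H[:3,3]+np.array(o['ee_pos'])
    return d
def ray(d,u,v):
    K=np.array([[d['fx'],0,d['cx']],[0,d['fy'],d['cy']],[0,0,1.]])
    p=cv2.undistortPoints(np.array([[[u,v]]],float),K,np.array([d['k1'],0,0,0.]))[0,0]
    return d['R']@np.array([p[0],p[1],1])
def onz(d,u,v,z):
    r=ray(d,u,v); return d['C']+r*(z-d['C'][2])/r[2]
def proj(d,P):
    p=(np.array(P)-d['C'])@d['R']; x,y=p[0]/p[2],p[1]/p[2]; s=1+d['k1']*(x*x+y*y)
    return d['fx']*x*s+d['cx'], d['fy']*y*s+d['cy']
def save(name,im,s=1): cv2.imwrite('pics/'+name,cv2.resize(im[:,:,::-1],None,fx=s,fy=s,interpolation=cv2.INTER_CUBIC))
E
python3 - <<'E'
from h import *
import pickle
o=status.get_obs(); print({k:np.round(v,3) for k,v in o.items()}, ctrl.tcp_to_tips)
for n in ('top','scene'):
    d=cam(n); pickle.dump(d,open(n+'.pkl','wb')); save(n+'0.png',d['frame'],1.5); print(n,d['C'],d['fx'],d['k1'])
E
```

```text
{'t': np.float64(0.0), 'qpos': array([ 1.236,  0.424,  1.631,  0.   ,  1.089, -0.019]), 'qvel': array([-0.   , -0.001,  0.   , -0.   ,  0.   , -0.001]), 'joint_torque': array([ 1.0000e-03, -5.4461e+01, -2.7367e+01,  6.5000e-02,  2.3000e-02,
       -0.0000e+00]), 'ee_pos': array([193.898, 593.601, 240.909]), 'orientation': array([-4.940e-01, -3.102e+00,  2.000e-03]), 'ft_force': array([ 0.454,  0.377, -0.304]), 'moment': array([-0.013, -0.009, -0.026]), 'grasp_force': np.float64(0.0), 'width': np.float64(88.113)} 19.0
top [ 465.31169871   20.04243912 1042.04464438] 396.8681725791589 -0.03122476756007477
scene [1213.35397137  393.18955903  758.33226908] 364.22760082737835 -0.09024223530186196
```

View pics/top0.png

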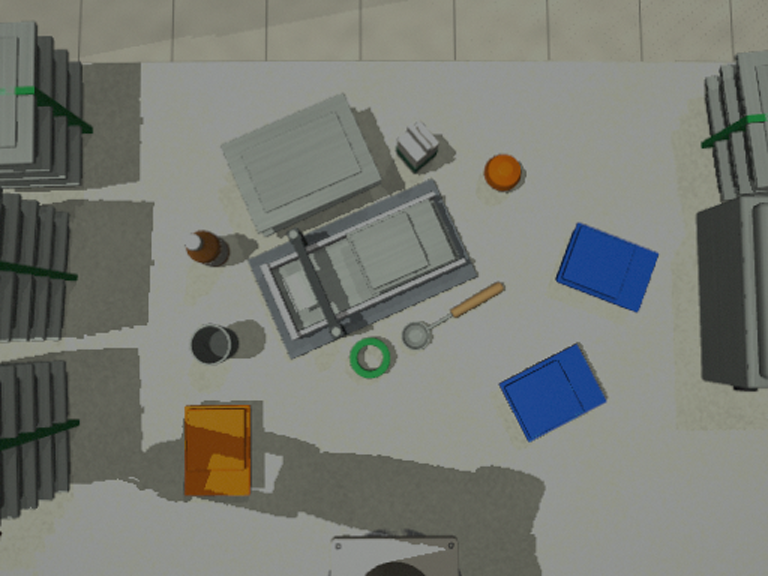

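View pics/scene0.png

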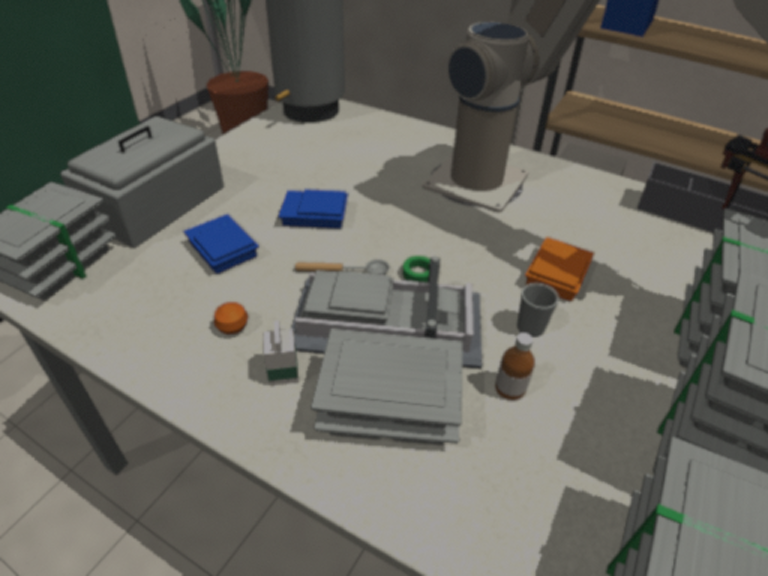

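The top view shows the station centred at about (363,268), with its bar at (317,283) towards the image's left. The grey tin is on the bed at about (390,250). The tin-shaped candidates are grey (390,250), blue (607,267), blue (553,391) and orange (218,450). Only the grey one on the rails fits, so I'll confirm it in a crop.

```bash
python3 - <<'E'
from h import *
import pickle
d=pickle.load(open('top.pkl','rb')); f=d['frame'][112:248,158:328]
f=cv2.convertScaleAbs(f,alpha=1.3); save('crop.png',f,4.4)
E
```

```text
(no output)
```

View pics/crop.png

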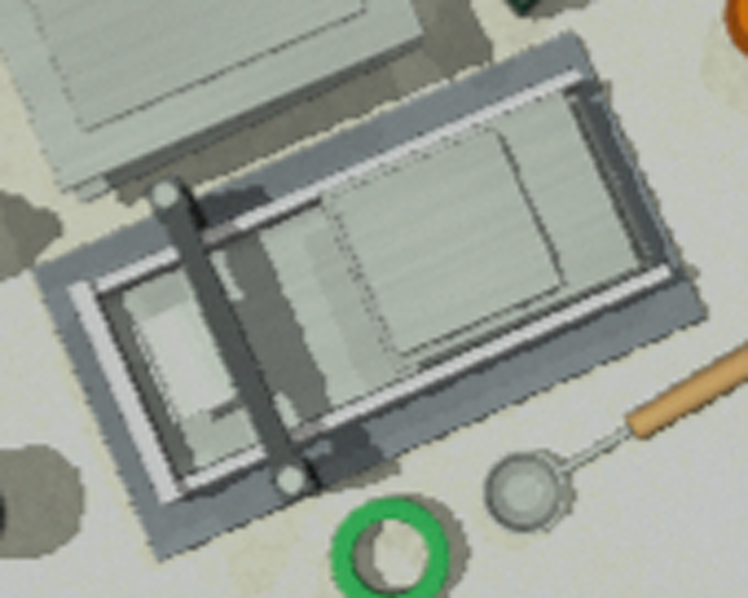

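The grey tin is confirmed. Its panel's step edge runs (497,130)–(563,287) in crop pixels, the rear edge (570,95)–(643,268), and the base corners are (38,268), (575,32), (705,317) and (160,560).

```bash
python3 - <<'E'
from h import *
import pickle
d=pickle.load(open('top.pkl','rb'))
w=lambda u,v,z: onz(d,158+(u+.5)/4.4-.5,112+(v+.5)/4.4-.5,z)
FL,RL,RR,FR=[w(*p,12) for p in [(38,268),(575,32),(705,317),(160,560)]]
print('len',np.linalg.norm(FL-RL),np.linalg.norm(FR-RR),'wid',np.linalg.norm(FL-FR),np.linalg.norm(RL-RR))
X=(FL-RL+FR-RR)[:2]; Y=(FL-FR+RL-RR)[:2]
print('yaw',np.arctan2(X[1],X[0]),np.arctan2(-Y[0],Y[1]))
# front faces +y world; which side is +y of station
O=(FL+RL+RR+FR)[:2]/4; print('O',O)
a=np.arctan2(X[1],X[0]); R2=np.array([[np.cos(a),np.sin(a)],[-np.sin(a),np.cos(a)]])
for n,u,v,z in [('post',166,195,93),('post',290,480,93),('step',497,130,80),('step',563,287,80),('tinrear',570,95,70),('tinrear',643,268,70),('panelfront',325,195,80),('panelfront',397,355,80),('stop',83,285,60),('stop',168,497,60),('railRear',578,78,52),('railRear',668,270,52)]:
    p=w(u,v,z)[:2]; print(n,p.round(1),(R2@(p-O)).round(1))
E
```

```text
len 349.68749581998253 352.08463442651714 wid 187.58575324059285 187.49879029425557
yaw 1.9857453594473335 -1.1628348860852085
O [571.43641847  50.72315976]
post [617.4 160.2] [ 81.7 -86.2]
post [461.3  92.1] [82.3 84.1]
step [655.3 -22. ] [-100.3  -47.4]
step [567.3 -57.9] [-97.8  47.6]
tinrear [677.1 -63.7] [-147.3  -50.6]
tinrear [ 578.9 -103.7] [-144.3   55.4]
panelfront [619.1  73.8] [  1.9 -52.9]
panelfront [529.9  34.1] [ 1.5 44.7]
stop [571.6 211.7] [147.3 -65.1]
stop [451.9 163.1] [151.   64.1]
railRear [690.9 -70. ] [-158.6  -60.7]
railRear [ 579.8 -120.3] [-159.9   61.3]
```

```bash
cat > plan.py <<'E'
from h import *
O=np.array([571.4,50.7]); a=1.983
c,s=np.cos(a),np.sin(a); S=np.array([[c,-s],[s,c]])
def st(p): return S.T@(np.array(p[:2])-O)
def plan(sx,sy,z):
    o=status.get_obs(); T=R.from_rotvec(o['orientation']); p=np.array(o['ee_pos'])
    P=np.r_[O+S@[sx,sy],z]
    M=T.as_matrix(); print('pos',p.round(1),'st',st(p).round(1),'target',P.round(1),'shift',(M.T@(P-p)).round(1),'F',np.round(o['ft_force'],1),'w',o['width'].round(1),'t',round(float(o['t']),2))
    for sg in (1,-1):
        x=np.r_[sg*S@[1,0],0]; z_=np.array([0,0,-1.]); G=np.c_[x,np.cross(z_,x),z_]
        print(sg,'turn',R.from_matrix(M.T@G).as_rotvec().round(3))
    print('toolx in st',(S.T@M[:2,0]).round(3),'qpos',np.round(o['qpos'],2))
E
python3 -c "
from plan import *
plan(-115,0,240)"
```

```text
Traceback (most recent call last):
  File "plan.py", line 8, in plan
    M=T.as_matrix(); print('pos',p.round(1),'st',st(p).round(1),'target',P.round(1),'shift',(M.T@(P-p)).round(1),'F',np.round(o['ft_force'],1),'w',o['width'].round(1),'t',round(float(o['t']),2))
                                                                                                                                                   ^^^^^^^^^^^^^^^^
AttributeError: 'float' object has no attribute 'round'
```

```bash
sed -i "s/o\['width'\].round(1)/round(float(o['width']),1)/" plan.py; python3 -c "
from plan import *
plan(-115,0,240)"
```

```text
pos [193.9 593.7 241. ] st [648.7 128.3] target [617.5 -54.7 240. ] shift [-604.  -484.7    1.6] F [ 0.3  0.2 -0.2] w 88.1 t 0.1
1 turn [-0.001  0.001  0.843]
-1 turn [-1.000e-03 -2.000e-03 -2.299e+00]
toolx in st [0.665 0.746] qpos [ 1.24  0.42  1.63  0.    1.09 -0.02]
```

```bash
python3 -m inch '[[[0,0,-40,0,0,0,0],[0,0,-80,0,0,0,0],[-35,-28,-80,0,0,0.05,0],[-70,-56,-80,0,0,0.10,0],[-105,-84,-80,0,0,0.15,0],[-140,-112,-80,0,0,0.20,0],[-175,-140,-80,0,0,0.25,0],[-210,-168,-80,0,0,0.30,0],[-245,-196,-80,0,0,0.35,0],[-280,-224,-80,0,0,0.40,0],[-315,-252,-80,0,0,0.45,0],[-350,-280,-80,0,0,0.50,0],[-385,-308,-80,0,0,0.55,0],[-420,-336,-80,0,0,0.60,0],[-455,-364,-80,0,0,0.65,0],[-490,-392,-80,0,0,0.70,0],[-525,-420,-70,0,0,0.75,0],[-560,-448,-50,0,0,0.80,0],[-590,-473,-30,0,0,0.843,0],[-604,-485,0,0,0,0.843,0]]]'
python3 - <<'E'
from plan import *
plan(-115,0,150)
E
```

```text
t: 2.1
ee_pos: [619.7, -57.5, 241.7]
orientation: [1.723, 2.623, 0.002]
ft_force: [0.5, -0.1, -0.1]
width: 0.3
grasp_force: 0.0
pos [619.7 -57.5 241.7] st [-118.5   -0.9] target [617.5 -54.7 150. ] shift [ 3.7 -1.1 91.7] F [ 0.5 -0.1 -0.1] w 0.3 t 2.1
1 turn [ 0.002  0.002 -0.004]
-1 turn [ 3.000e-03 -4.000e-03  3.138e+00]
toolx in st [ 1.    -0.004] qpos [-0.11  0.42  1.64 -0.    1.08 -0.52]
```

```bash
python3 -m inch '[[[2,-0.5,40,0,0,0,0],[3,-1,80,0,0,0,0],[3,-1,100,0,0,0,0],[3,-1,100,0,0,0,0],[3,-1,100,0,0,0,0]]]'
python3 - <<'E'
from plan import *
import pickle
plan(-114,0,100)
d=cam('wrist'); pickle.dump(d,open('wrist.pkl','wb')); save('wrist1.png',d['frame'],1.5)
for sx,sy,z in [(-99,48,80),(-99,-48,80),(-114,0,70),(-145,55,70),(-145,-55,70)]:
    print((sx,sy),(np.array(proj(d,np.r_[O+S@[sx,sy],z]))*1.5).round())
E
```

```text
t: 2.6
ee_pos: [615.6, -52.2, 141.8]
orientation: [-1.72, -2.628, 0.0]
ft_force: [0.5, -0.2, 0.7]
width: 0.7
grasp_force: 0.0
pos [615.6 -52.2 141.8] st [-111.9    0.7] target [617.1 -53.8 100. ] shift [-2.1  0.8 41.8] F [ 0.5 -0.2  0.7] w 0.7 t 2.6
1 turn [-0. -0. -0.]
-1 turn [-0.000e+00  1.000e-03  3.141e+00]
toolx in st [ 1. -0.] qpos [-0.1   0.54  1.71  0.    0.9  -0.52]
(-99, 48) [281. 297.]
(-99, -48) [498. 297.]
(-114, 0) [389. 321.]
(-145, 55) [277. 380.]
(-145, -55) [502. 380.]
```

View pics/wrist1.png

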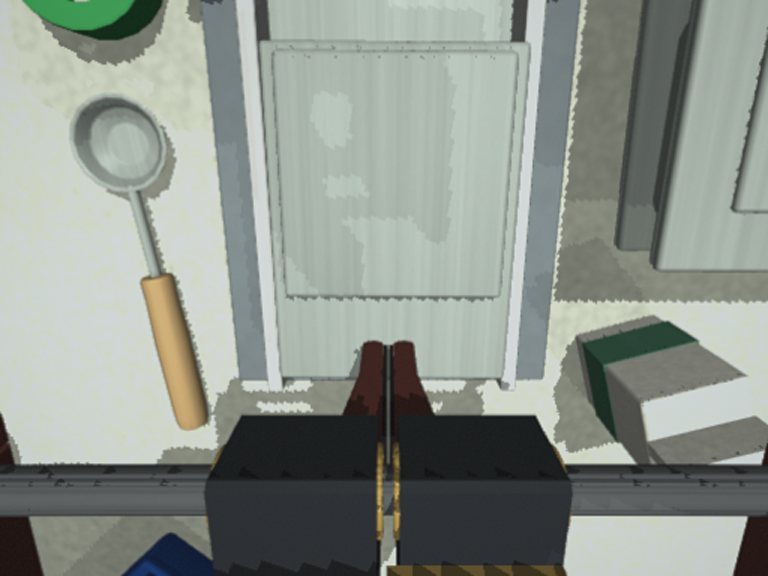

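The wrist view shows the step edge at (285–500, 297) and the tin's rear edge at row 380, exactly where I predicted. The closed tips are centred on the track, so I'll go down and press.

```bash
python3 -m inch '[[[-2,0.7,25,0,0,0,0],[-2,0.7,45,0,0,0,0],[-2,0.7,50,0,0,0,0],[-2,0.7,52,0,0,0,0],[-2,0.7,54,0,0,0,0],[-2,0.7,56,0,0,0,0],[-2,0.7,56,0,0,0,0]]]'
python3 - <<'E'
from plan import *
plan(-110,0,81.5)
E
```

```text
t: 3.35
ee_pos: [618.0, -53.8, 87.5]
orientation: [1.719, 2.627, 0.002]
ft_force: [-1.8, 1.2, 7.2]
width: 0.6
grasp_force: 3.5
pos [618.  -53.8  87.5] st [-114.4   -0.8] target [615.5 -50.1  81.5] shift [ 4.4 -0.8  6. ] F [-1.8  1.2  7.2] w 0.6 t 3.35
1 turn [ 0.002  0.001 -0.   ]
-1 turn [ 2.000e-03 -3.000e-03  3.141e+00]
toolx in st [ 1. -0.] qpos [-0.11  0.62  1.73  0.    0.8  -0.52]
```

```bash
python3 -m inch '[[[0,0,2,0,0,0,0],[0,0,4,0,0,0,0],[1,0,6,0,0,0,0],[2,0,7,0,0,0,0],[3,0,7,0,0,0,0]]]'
python3 - <<'E'
from plan import *
plan(-110,0,81.5)
E
```

```text
t: 3.85
ee_pos: [618.5, -52.2, 81.8]
orientation: [1.716, 2.624, 0.003]
ft_force: [0.3, -5.4, 12.6]
width: 0.8
grasp_force: 6.0
pos [618.5 -52.2  81.8] st [-113.1   -1.9] target [615.5 -50.1  81.5] shift [ 3.1 -1.9  0.3] F [ 0.3 -5.4 12.6] w 0.8 t 3.85
1 turn [0.005 0.004 0.   ]
-1 turn [-0.007  0.008 -3.141]
toolx in st [1. 0.] qpos [-0.1   0.62  1.73 -0.    0.78 -0.51]
```

```bash
python3 -m inch '[[[1,-1,1,0,0,0,0],[3,-2,1,0,0,0,0],[5,-2,1,0,0,0,0],[8,-2,1,0,0,0,0],[12,-2,1,0,0,0,0],[16,-2,1,0,0,0,0],[20,-2,1,0,0,0,0],[24,-2,1,0,0,0,0],[28,-2,1,0,0,0,0],[32,-2,1,0,0,0,0],[36,-2,1,0,0,0,0],[40,-2,1,0,0,0,0],[44,-2,1,0,0,0,0],[48,-2,1,0,0,0,0],[51,-2,1,0,0,0,0],[53,-2,1,0,0,0,0],[53,-2,1,0,0,0,0]]]'
python3 - <<'E'
from plan import *
import pickle
plan(-60,0,81.5)
d=cam('wrist');save('wrist2.png',d['frame'],1.5)
E
```

```text
t: 5.55
ee_pos: [596.5, -3.8, 81.3]
orientation: [1.715, 2.623, 0.006]
ft_force: [1.6, -3.0, 12.8]
width: 0.5
grasp_force: 6.3
pos [596.5  -3.8  81.3] st [-59.9  -1.2] target [595.4  -4.3  81.5] shift [-0.1 -1.2 -0.3] F [ 1.6 -3.  12.8] w 0.5 t 5.55
1 turn [0.008 0.004 0.   ]
-1 turn [-0.007  0.012 -3.141]
toolx in st [1. 0.] qpos [-0.03  0.6   1.79 -0.    0.75 -0.44]
```

View pics/wrist2.png

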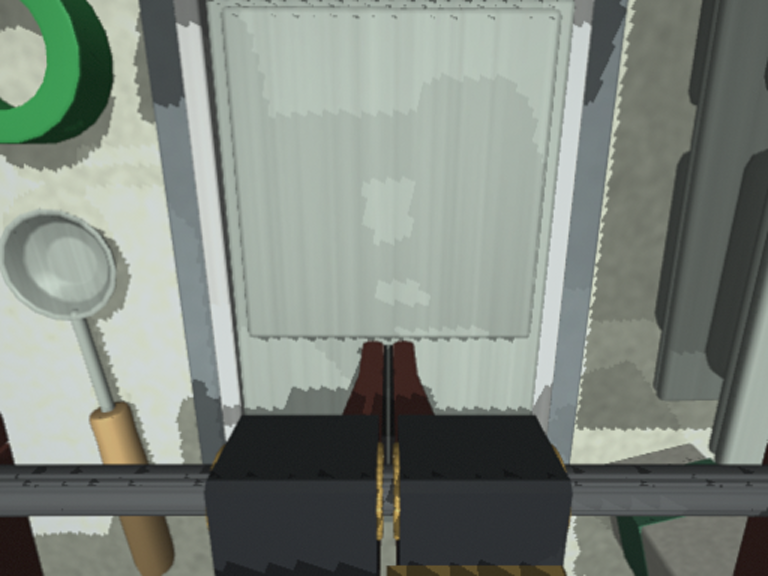

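The tips are against the step at (390,337) and the tin is sliding. Force and height both put the bed about 7 mm down, so I'll go on under the bar.

```bash
python3 -m inch '[[[2,-0.5,0.5,0,0,0,0],[5,-1,0.7,0,0,0,0],[9,-1,0.7,0,0,0,0],[13,-1,0.7,0,0,0,0],[17,-1,0.7,0,0,0,0],[21,-1,0.7,0,0,0,0],[25,-1,0.7,0,0,0,0],[29,-1,0.7,0,0,0,0],[33,-1,0.7,0,0,0,0],[37,-1,0.7,0,0,0,0],[40,-1,0.7,0,0,0,0],[42,-1,0.7,0,0,0,0],[42,-1,0.7,0,0,0,0]]]'
python3 -c "
from plan import *
plan(-20,0,81.0)"
```

```text
t: 6.9
ee_pos: [578.8, 34.6, 80.5]
orientation: [1.715, 2.623, 0.007]
ft_force: [1.2, -3.0, 13.1]
width: 0.9
grasp_force: 6.7
pos [578.8  34.6  80.5] st [-17.7  -0.3] target [579.4  32.4  81. ] shift [-2.3 -0.3 -0.5] F [ 1.2 -3.  13.1] w 0.9 t 6.9
1 turn [0.008 0.004 0.   ]
-1 turn [-0.006  0.012 -3.141]
toolx in st [1. 0.] qpos [ 0.04  0.58  1.82 -0.    0.73 -0.37]
```

```bash
python3 -m inch '[[[2,0,0,0,0,0,0],[5,0,0,0,0,0,0],[9,0,0,0,0,0,0],[13,0,0,0,0,0,0],[17,0,0,0,0,0,0],[21,0,0,0,0,0,0],[25,0,0,0,0,0,0],[29,0,0,0,0,0,0],[33,0,0,0,0,0,0],[37,0,0,0,0,0,0],[40,0,0,0,0,0,0],[42,0,0,0,0,0,0],[42,0,0,0,0,0,0]]]'
python3 -c "
from plan import *
plan(30,0,81.0)"
```

```text
t: 8.2
ee_pos: [562.2, 72.8, 80.3]
orientation: [1.715, 2.623, 0.007]
ft_force: [3.6, -5.2, 12.4]
width: 0.3
grasp_force: 9.2
pos [562.2  72.8  80.3] st [24.  -0.4] target [559.4  78.2  81. ] shift [ 6.  -0.4 -0.7] F [ 3.6 -5.2 12.4] w 0.3 t 8.2
1 turn [0.008 0.004 0.   ]
-1 turn [-0.006  0.013 -3.141]
toolx in st [1. 0.] qpos [ 0.11  0.57  1.85 -0.    0.71 -0.3 ]
```

Now the last few millimetres, gently, until the push force rises at the stop.

```bash
python3 -m inch '[[[1,0,0,0,0,0,0],[2,0,0,0,0,0,0],[3,0,0,0,0,0,0],[4,0,0,0,0,0,0],[5,0,0,0,0,0,0],[6,0,0,0,0,0,0],[6,0,0,0,0,0,0]]]'
python3 - <<'E'
from plan import *
plan(30,0,81.0)
E
```

```text
t: 8.9
ee_pos: [560.6, 77.6, 80.3]
orientation: [1.714, 2.622, 0.007]
ft_force: [6.4, -11.7, 9.7]
width: -0.2
grasp_force: 11.1
pos [560.6  77.6  80.3] st [29.  -0.9] target [559.4  78.2  81. ] shift [ 1.  -0.9 -0.7] F [  6.4 -11.7   9.7] w -0.2 t 8.9
1 turn [0.009 0.005 0.001]
-1 turn [-0.009  0.014 -3.141]
toolx in st [1.    0.001] qpos [ 0.12  0.57  1.86 -0.    0.71 -0.29]
```

```bash
python3 -m inch '[[[1,0,0,0,0,0,0],[2,0,0,0,0,0,0],[3,0,0,0,0,0,0],[3,0,0,0,0,0,0],[3,0,0,0,0,0,0]]]'
python3 - <<'E'
from plan import *
plan(30,0,81.0)
import pickle
d=cam('top'); pickle.dump(d,open('top2.pkl','wb')); f=d['frame'][112:248,158:328]
save('crop2.png',cv2.convertScaleAbs(f,alpha=1.3),4.4)
E
```

```text
t: 9.4
ee_pos: [560.7, 78.0, 80.4]
orientation: [1.711, 2.619, 0.006]
ft_force: [10.8, -24.8, 6.8]
width: 0.3
grasp_force: 15.7
pos [560.7  78.   80.4] st [29.3 -1.2] target [559.4  78.2  81. ] shift [ 0.7 -1.2 -0.6] F [ 10.8 -24.8   6.8] w 0.3 t 9.4
1 turn [0.01  0.009 0.002]
-1 turn [-0.014  0.016 -3.14 ]
toolx in st [1.    0.002] qpos [ 0.12  0.57  1.86 -0.01  0.7  -0.29]
```

View pics/crop2.png

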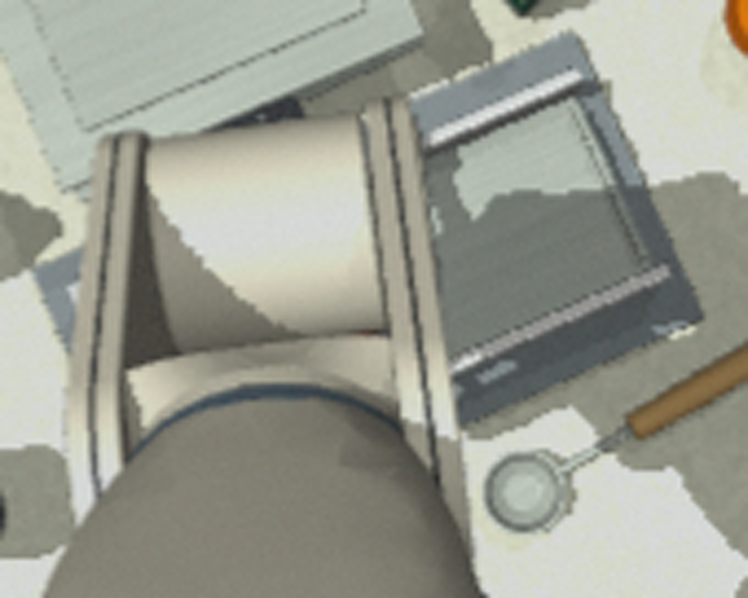

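The push force rose to 27 N with only 0.3 mm of motion at station x 29.3 (expected about 30), so the tin is hard against the stop. The top view shows the bed empty behind the tin. I'll relax the push and rise straight up.

```bash
python3 -m inch '[[[-2,0,0,0,0,0,0],[-3.5,0,-1,0,0,0,0],[-4,0,-4,0,0,0,0],[-4,0,-8,0,0,0,0],[-5,0,-14,0,0,0,0],[-8,0,-24,0,0,0,0],[-12,0,-50,0,0,0,0],[-30,0,-95,0,0,0,0],[-70,0,-130,0,0,0,0],[-110,0,-150,0,0,0,0],[-150,0,-160,0,0,0,0],[-190,0,-160,0,0,0,0],[-230,0,-160,0,0,0,0],[-230,0,-160,0,0,0,0],[-230,0,-160,0,0,0,0],[-230,0,-160,0,0,0,0]]]'
python3 - <<'E'
from plan import *
plan(-200,0,240)
d=cam('top'); f=d['frame'][112:248,158:328]
save('crop3.png',cv2.convertScaleAbs(f,alpha=1.3),4.4)
for n,P in [('step home',(40,-48,75)),('step home',(40,48,75)),('rear',(-5,-55,65)),('rear',(-5,55,65))]:
    u,v=proj(d,np.r_[O+S@P[:2],P[2]]); print(n,round((u-158)*4.4),round((v-112)*4.4))
E
```

```text
t: 11.05
ee_pos: [646.0, -128.2, 237.3]
orientation: [-1.719, -2.629, -0.0]
ft_force: [-0.4, 0.5, -0.3]
width: 0.4
grasp_force: 0.0
pos [ 646.  -128.2  237.3] st [-193.8    3.3] target [ 651.5 -132.5  240. ] shift [-6.2  3.3 -2.7] F [-0.4  0.5 -0.3] w 0.4 t 11.05
1 turn [-0.    -0.001  0.   ]
-1 turn [ 1.000e-03 -0.000e+00 -3.141e+00]
toolx in st [1. 0.] qpos [-0.21  0.48  1.55  0.    1.11 -0.63]
step home 265 230
step home 334 387
rear 335 189
rear 414 367
```

View pics/crop3.png

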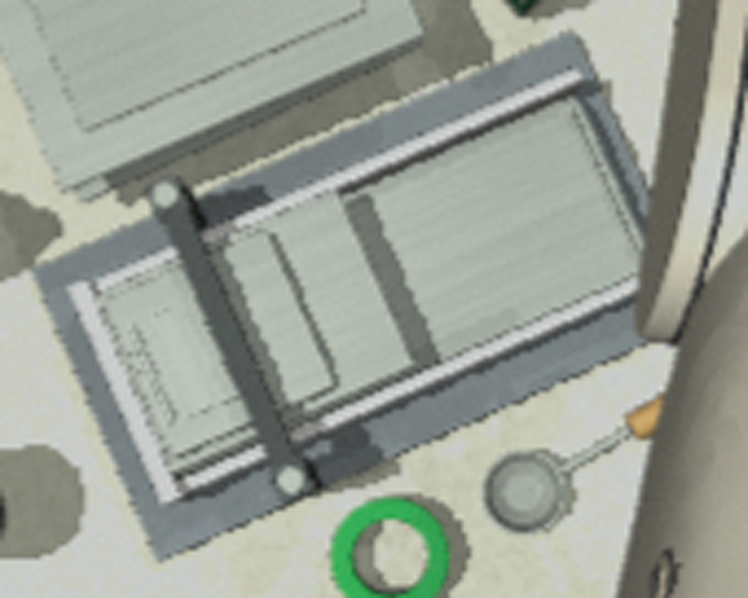

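The rear edge runs (338,192)–(412,367), against a predicted home line of (335,189)–(414,367). The tin is home under the bar and leaf, the neighbours visible in the crop have not moved, and the arm is clear.

```bash
python3 -c "
from workcell import ctrl
print(ctrl.close_job())"
```

```text
the job is handed in; nothing more can be done
None
```

The tin was slid under the bar and leaf spring until it stopped hard against the end stop, then released with the arm clear, and the job is handed in (about 11 s used); no verdict came back.

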